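# Fetch the doming cube from behind the pots

### The job

Fetch the brass doming cube from the back of the wooden caddy: first lift out the two pots that stand in front of it and stand both on the cork mat, then set the cube, same side up, in the middle of the steel plate with its sides square to the plate's. Once the cube is there, put each pot back in the caddy in the very place where it stood at the start; keep the pots upright throughout, and leave the small pot and the lump of wax on the bench where they are.

Things in the scene. Friction and masses are not known exactly. Their poses are not given: they have to be found in the camera images.
- caddy: Fixed wooden caddy, 236 (x) x 96 mm (y), floor top at z = 6 mm. Origin: centre of underside; +x to its closed back. One lane along x: from x = -110 to 20 mm it is 80 mm wide inside, sides 8 mm thick and 22 mm high, front lip 14 mm high; from x = 20 to 110 mm the rear bay, 64 mm wide inside, cheeks and back wall 56 mm high. Pots stand near x = -9 and -77 mm, either one in front.
- dome_cube: Loose solid brass doming cube, 48 x 48 x 48 mm, about 0.7 kg (up to 0.85 kg), with dished hollows in its faces. Origin: centre of its underside, z up; its sides are square to its x and y and nearly square to the caddy. It stands in the rear bay near the caddy's x = 52 mm, with 34 mm of room behind it and too little beside it for fingers: grasp along the caddy's x.
- wide_pot: Loose closed screw pot standing in the caddy, wide and squat: 62 mm across, 48 mm high (body 60 mm across up to z = 36 mm, lid 62 mm across above), about 0.12 kg, red lid. Its top stands above the caddy's low sides and can be grasped across the lane. Origin: centre of its underside, z up.
- tall_pot: Loose closed screw pot standing in the caddy, narrower and tall: 56 mm across, 70 mm high (body 54 mm across up to z = 52 mm, lid 56 mm across above), about 0.14 kg, blue-green lid. Its top stands above the caddy's low sides and can be grasped across the lane. Origin: centre of its underside, z up.
- side_mat: Fixed flat cork mat, 200 mm (its x) by 130 mm (its y), 3 mm thick, the side area for the pots. Origin: centre of its underside, on the bench; its top is at z = 3 mm. It lies to the left or to the right of the caddy.
- steel_plate: Fixed square hardened-steel plate, 69 x 69 mm, 15 mm thick, the place for the cube, lying on the other side of the caddy from the mat. Origin: centre of its underside, on the bench; its top is at z = 15 mm; x and y are square to its sides.
- small_pot: Loose bystander, to be left alone: the smallest screw pot, 49 mm across, 52 mm high, black lid, standing on the bench behind and to the left of the work. Origin: centre of its underside.
- wax: Loose bystander, to be left alone: faceted yellow lump of beeswax, 31 x 36 x 39 mm, on the bench behind and to the left of the work. Origin: centre of its underside.
Things that resemble listed ones, but are neither listed nor needed, are in the scene too. What is meant by the wide_pot is not orange, pink or purple, and is the larger of those in its own colour.

How it is judged:
On the way, in this order (a step that is already met when the one before it is completed fails the run):
1. both pots stand upright and released on the cork mat while the cube is still in its place in the caddy (x of wide_pot in the frame of side_mat between -0.085 and 0.085 m and y of wide_pot in the frame of side_mat between -0.05 and 0.05 m and z of wide_pot in the frame of side_mat between -0.003 and 0.009 m and angle between each of wide_pot, tall_pot's own z axis and vertical below 0.1 rad and contact force between the fingers and wide_pot below 0.3 N and linear speed of each of wide_pot, tall_pot below 0.03 m/s and x of tall_pot in the frame of side_mat between -0.085 and 0.085 m and y of tall_pot in the frame of side_mat between -0.05 and 0.05 m and z of tall_pot in the frame of side_mat between -0.003 and 0.009 m and contact force between the fingers and tall_pot below 0.3 N and distance of dome_cube from where it was at the start of the episode below 0.02 m), for 0.2 s.
2. the cube stands released, centred and square on the steel plate while both pots still stand on the mat (horizontal distance between dome_cube and steel_plate below 0.012 m and z of dome_cube in the frame of steel_plate between 0.011 and 0.02 m and angle between dome_cube's own z axis and vertical below 0.08 rad and (angle between the x axis of dome_cube and the x axis of steel_plate, either way round below 0.17 rad or angle between the x axis of dome_cube and the y axis of steel_plate, either way round below 0.17 rad) and contact force between the fingers and dome_cube below 0.3 N and linear speed of each of dome_cube, wide_pot, tall_pot below 0.03 m/s and x of wide_pot in the frame of side_mat between -0.085 and 0.085 m and y of wide_pot in the frame of side_mat between -0.05 and 0.05 m and z of wide_pot in the frame of side_mat between -0.003 and 0.009 m and angle between each of wide_pot, tall_pot's own z axis and vertical below 0.1 rad and contact force between the fingers and wide_pot below 0.3 N and x of tall_pot in the frame of side_mat between -0.085 and 0.085 m and y of tall_pot in the frame of side_mat between -0.05 and 0.05 m and z of tall_pot in the frame of side_mat between -0.003 and 0.009 m and contact force between the fingers and tall_pot below 0.3 N), for 0.2 s.
At the end, for the whole second after the job is handed in: Cube same side up on the steel plate, within 12 mm of its centre and 10 degrees of square (any quarter turn); both pots upright in the caddy, each within 15 mm of where it stood at the start; all released and at rest (horizontal distance between dome_cube and steel_plate below 0.012 m and z of dome_cube in the frame of steel_plate between 0.011 and 0.02 m and angle between dome_cube's own z axis and vertical below 0.08 rad and (angle between the x axis of dome_cube and the x axis of steel_plate, either way round below 0.17 rad or angle between the x axis of dome_cube and the y axis of steel_plate, either way round below 0.17 rad) and contact force between the fingers and dome_cube below 0.3 N and linear speed of each of dome_cube, wide_pot, tall_pot below 0.03 m/s and distance of each of wide_pot, tall_pot from where it was at the start of the episode below 0.015 m and angle between each of wide_pot, tall_pot's own z axis and vertical below 0.1 rad and contact force between the fingers and wide_pot below 0.3 N and contact force between the fingers and tall_pot below 0.3 N); the robot touches nothing.
It fails at once if a pot is tipped over (angle between any of wide_pot, tall_pot's own z axis and vertical above 0.5 rad).
It fails at once if the small pot or the wax on the bench is shifted by more than 30 mm (distance of any of small_pot, wax from where it was at the start of the episode above 0.03 m).
It also fails if it takes over 112 s, if anything falls off the work surface, if the arm or the gripper's body presses on something with over 40 N, if the wrist force passes 120 N, or if a joint passes its speed limit or range.

### The arm

A 6-joint arm with a two-finger parallel gripper is mounted at the origin on a cart in front of the work surface, level with it; the furniture and walls round the work are solid. World frame = base frame: x ahead of the robot, y to its left, z up, the work surface at z = 0. Lengths are in m, angles in rad, forces in N, time in s.
With the tool pointing down it reaches from about 0.325 to 0.85 m from the base axis. Payload 15.5 kg.
Tool frame: the origin (TCP) lies on the centre line of the jaws, within the pads' length; the fingertips stand 25 mm ahead of it and the grasp point (between the pads) lies 6 mm ahead of it; z points along the fingers, y is the line along which they close (so a half turn about z gives the same grasp; the last joint's range is limited). The gripper opens to 91 mm and grips with 3 to 60 N. Pads are 32 mm wide; open, the fingers measure 118 mm over their backs; the gripper's body (76 mm by 178 mm) begins 60 mm behind the grasp point.
Start: joints at [1.129, 0.494, 1.345, -0, 1.302, -0.096], TCP at [0.212, 0.588, 0.239] pointing down, gripper open.
Joint ranges: [-2.91, 2.91], [-0.82, 2.16], [0.22, 2.67], [-1.22, 4.37], [0.12, 2.79], [-3.08, 3.08]. Speed limits (rad/s): [1.89, 1.89, 2.57, 3.01, 3.01, 3.01].

### API

Orientations are given as a unit quaternion [x, y, z, w].
In Python, from station import arm, vision, finish_job gives the robot as it stands.
- The arm moves only by the tool arm_command, never from a script. Its argument "moves" is a list of rows, each a list of 2 entries, a list of its own where there are three numbers: the shift along the tool's x, y, z in mm, then the turn about the tool's z in rad. A call has 1 to 20 rows; each row shifts and turns the commanded pose from where the row before left it, along the tool's axes as they then stand; what a row does not reach is not made up. A row lasts 1/8 s, in which the tool goes at most 62.5 mm and 10.7 degrees, less where a joint would pass 70% of its speed; a pose out of reach is approached as far as the arm can. A call is refused whole if a number of a shift passes 62.5 or a number of a turn 0.188, either way. A call with a gripper value outside its range is refused whole. "grip" is the finger opening in mm, from 0 to 91.2, set as the call begins (left out, the last holds). The fingers move at their own pace and stop on an object; the grip force is fixed at half the most. Time passes only in rows, so rows that do not move let the fingers close. It gives the time, the measured TCP pose, the force, the opening and the grip force at its end, in the units of the state.
- arm.state(): the state, without advancing time (a new reading comes with each control period).
- vision.grab_frame(name): name is "scene" or "side" or "wrist"; returns (picture, depth): 384x512x3 uint8, blue, green, red; 384x512 float32, m along the optical axis (not along the pixel's ray), 0 where there is no reading.
- vision.camera_info(name): a dict with "K" (3x3 intrinsics, pixels), "extrinsics" (4x4, takes a point from world to camera coordinates). Camera axes: x right, y up, looking along -z (the intrinsics and any distortion apply to the point x, -y, -z); pixel columns grow to the right and rows downward; lengths in m; the calibration is good to about 2 mm. A picture is of the moment at which its call begins: read the wrist's pose just before it. camera_info takes no time and is no camera call; for the wrist camera it gives the pose at the moment of the call.
- finish_job(): hands the job in; it is judged then, once.
The state is a dict: "time": time; "joint_pos": joint angles; "qvel": joint speeds; "joint_efforts": joint torques, N m; "tcp_pos": TCP position; "orientation": TCP orientation; "wrist_force": force on the tool from outside, world axes, zero at the start; "torque": the same for the moment, N m; "finger_gap": finger opening in m; "finger_force": force on a finger pad.
Only numpy, scipy, OpenCV 4.12 (cv2) and the standard library are available. Lean on these libraries where they do the work, as an engineer would, in place of code of your own. Each camera call takes 0.05 s, during which the arm holds its last target. There are 200 camera calls.

## Working session

There is one attempt and no reset: what is moved stays moved. The work goes in short steps, Python scripts to look and compute and a tool call to move; the robot and the scene stay as the last step left them, time stands still between calls to the robot, and variables do not carry over. Pictures are saved under pics/ and viewed, at most 14 in all, crops included, and the job is handed in when it is done.

Besides the shell and the picture viewer there is one more tool, called after "Emit:" by a JSON object that holds its "op" and its "data". arm_command: Moves the arm, as the interface text tells. Its arguments: {"type":"object","properties":{"moves":{"type":"array","items":{"type":"array"}},"grip":{"type":"number"}},"required":["moves"]}

```bash
mkdir -p pics; ls; cat > h.py <<'E'
import numpy as np, cv2
from station import arm, vision, finish_job
def grab(n):
    ci=vision.camera_info(n); p,d=vision.grab_frame(n)
    return p,d,np.array(ci['K']),np.array(ci['extrinsics'])
def pts(d,K,E):
    v,u=np.mgrid[:d.shape[0],:d.shape[1]]
    x=(u-K[0,2])/K[0,0]*d; y=(v-K[1,2])/K[1,1]*d
    P=np.stack([x,-y,-d,np.ones_like(d)],-1)@np.linalg.inv(E).T
    return P[...,:3]
def ray(u,v,z,K,E):
    i=np.linalg.inv(E); r=i[:3,:3]@np.array([(u-K[0,2])/K[0,0],-(v-K[1,2])/K[1,1],-1]); c=i[:3,3]
    return c+r*(z-c[2])/r[2]
E
python3 - <<'E'
from h import *
s=arm.state(); print(s)
for n in ['scene','side','wrist']:
    p,d,K,E=grab(n); cv2.imwrite(f'pics/{n}0.png',p); np.savez(f'{n}0.npz',p=p,d=d,K=K,E=E)
    print(n,K.round(1).tolist(),np.linalg.inv(E).round(3).tolist(),(d>0).mean(), {k:v for k,v in vision.camera_info(n).items() if k not in('K','extrinsics')})
E
```

```text
pics
{'time': 0.0, 'joint_pos': array([ 1.12948964e+00,  4.94180615e-01,  1.34616001e+00,  9.67864075e-07,
        1.30249704e+00, -9.54739137e-02]), 'qvel': array([-0.00119798, -0.00124244, -0.00056975, -0.00065373,  0.0011469 ,
       -0.00088084]), 'joint_efforts': array([-2.88362877e-03, -8.78813696e+01, -3.81846929e+01,  7.07112369e-02,
        5.34076395e-02, -6.03776084e-05]), 'tcp_pos': array([0.21168734, 0.58767094, 0.23833006]), 'orientation': array([ 1.72056067e-01,  9.85086962e-01, -6.00096347e-04, -1.65525907e-04]), 'wrist_force': array([ 0.79948325, -0.03817022, -0.50382336]), 'torque': array([0.01285998, 0.01542865, 0.03215512]), 'finger_force': 0.0, 'finger_gap': 0.0911849473895509}
scene [[405.7, 0.0, 259.2], [0.0, 405.7, 196.5], [0.0, 0.0, 1.0]] [[0.74, 0.475, -0.477, 0.032], [-0.673, 0.507, -0.539, -0.534], [-0.014, 0.719, 0.695, 0.788], [0.0, 0.0, 0.0, 1.0]] 0.99603271484375 {}
side [[466.6, 0.0, 262.4], [0.0, 466.6, 194.7], [0.0, 0.0, 1.0]] [[-0.997, 0.051, -0.06, 0.488], [-0.079, -0.646, 0.759, 0.886], [-0.001, 0.762, 0.648, 0.747], [0.0, 0.0, 0.0, 1.0]] 0.9959462483723959 {}
wrist [[267.2, 0.0, 257.7], [0.0, 267.2, 193.8], [0.0, 0.0, 1.0]] [[0.34, -0.912, -0.23, 0.147], [0.941, 0.329, 0.084, 0.611], [-0.001, -0.245, 0.969, 0.385], [0.0, 0.0, 0.0, 1.0]] 0.9765625 {}
```

View pics/scene0.png

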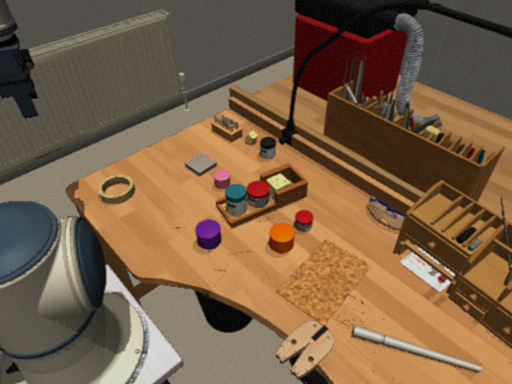

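View pics/side0.png

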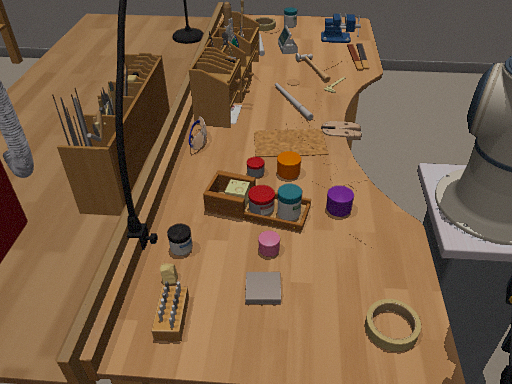

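The scene view shows, in the caddy: the teal-lid tall pot in front (236,193), the larger red-lid wide pot (259,190) and the cube (283,182). The mat is at (324,278) and the plate at (201,163). Candidates for the wide pot:
- red in the caddy (259,190)
- smaller red decoy (304,218)
- orange (282,237)
- pink (222,180)
- purple (208,234)

I choose the red one in the caddy. There is another teal pot far off in the side view at (291,17). Next I measure in both views.

```bash
cat > m.py <<'E'
from h import *
def load(n): 
    f=np.load(n+'0.npz'); return f['p'],f['d'],f['K'],f['E']
if __name__=='__main__':
  for n in ['scene','side']:
    p,d,K,E=load(n); P=pts(d,K,E); hsv=cv2.cvtColor(p,cv2.COLOR_BGR2HSV).astype(int); H,S,V=hsv[...,0],hsv[...,1],hsv[...,2]
    ws=(P[...,0]>.2)&(P[...,0]<.85)&(abs(P[...,1])<.75)
    M={'red':((H<4)|(H>174))&(S>140),'teal':(H>80)&(H<105)&(S>90),'purple':(H>125)&(H<150)&(S>100),'black':(V<50),
       'plate':(S<50)&(V>90)&(P[...,2]<.025),'cubetop':(P[...,2]>.048)&(P[...,2]<.06)&(H>20)&(H<40)}
    for k,m in M.items():
        m=(m&ws).astype(np.uint8); c,l,st,ce=cv2.connectedComponentsWithStats(m)
        for i in range(1,c):
            if st[i,4]<60: continue
            q=P[l==i]; zt=np.percentile(q[:,2],95); t=q[q[:,2]>zt-.005]
            (cx,cy),(w,h),a=cv2.minAreaRect(t[:,:2].astype(np.float32)*1000)
            print(n,k,ce[i].round(),st[i,4],'ztop %.3f'%zt,'rect',round(cx),round(cy),round(w),round(h),round(a,1))
    # mat, by colour/height: points z 1..5mm near mat
    cv2.imwrite(f'pics/c_{n}.png',cv2.resize(p[140:260,190:340] if n=='scene' else p[150:320,150:320],None,fx=4 if n=='scene' else 3.5,fy=4 if n=='scene' else 3.5,interpolation=cv2.INTER_CUBIC))
    for nm,uv in dict(scene=[('bench',(240,270))]+[('mat',(c)) for c in [(320,242),(278,288),(328,319),(369,269)]],side=[('mat',c) for c in [(256,132),(324,131),(328,155),(253,154)]])[n]:
        print(n,nm,uv,P[uv[1],uv[0]].round(3),ray(*uv,.003,K,E).round(3))
E
python3 m.py
```

```text
scene red [258. 189.] 316 ztop 0.055 rect 555 62 59 59 58.4
scene red [304. 217.] 193 ztop 0.037 rect 582 -82 43 42 28.5
scene teal [235. 193.] 290 ztop 0.077 rect 489 74 53 49 51.1
scene purple [208. 234.] 582 ztop 0.048 rect 373 44 59 57 56.6
scene black [388.  40.] 2150 ztop 0.504 rect 828 -198 15 206 1.3
scene black [19. 63.] 1243 ztop 0.425 rect 237 554 65 15 39.6
scene black [268. 143.] 135 ztop 0.053 rect 716 197 45 40 46.9
scene black [294. 176.] 75 ztop 0.045 rect 675 41 50 2 77.3
scene black [465. 235.] 132 ztop 0.161 rect 697 -412 13 47 83.3
scene black [222. 314.] 1177 ztop -0.491 rect 416 199 14 98 21.3
scene black [319. 333.] 62 ztop 0.007 rect 388 -310 8 38 89.2
scene black [314. 378.] 252 ztop -0.174 rect 348 -328 43 96 85.6
scene plate [200. 163.] 227 ztop 0.016 rect 532 298 64 71 3.2
scene plate [436. 261.] 71 ztop 0.008 rect 727 -374 95 8 83.3
scene plate [424. 271.] 699 ztop 0.006 rect 684 -372 109 46 87.1
scene plate [214. 343.] 4357 ztop -0.775 rect 380 182 359 768 20.6
scene plate [412. 348.] 931 ztop 0.020 rect 494 -457 16 230 27.7
scene cubetop [278. 181.] 21
[... 734 characters left out ...]
8
side black [179. 233.] 344 ztop 0.054 rect 720 205 44 47 12.2
side black [509. 291.] 122 ztop 0.314 rect 226 517 32 2 70.5
side black [507. 359.] 390 ztop 0.326 rect 272 645 11 1 71.8
side plate [294. 101.] 180 ztop 0.020 rect 487 -426 15 176 29.0
side plate [235. 113.] 142 ztop 0.006 rect 674 -352 27 131 0.9
side plate [263. 286.] 952 ztop 0.016 rect 534 303 68 70 3.9
side cubetop [237. 187.] 266 ztop 0.055 rect 614 50 52 48 81.3
side mat (256, 132) [ 0.598 -0.264  0.003] [ 0.599 -0.265  0.003]
side mat (324, 131) [ 0.401 -0.283  0.005] [ 0.4   -0.286  0.003]
side mat (328, 155) [ 0.392 -0.167  0.002] [ 0.392 -0.165  0.003]
side mat (253, 154) [ 0.598 -0.161 -0.002] [ 0.597 -0.154  0.003]
```

View pics/c_scene.png

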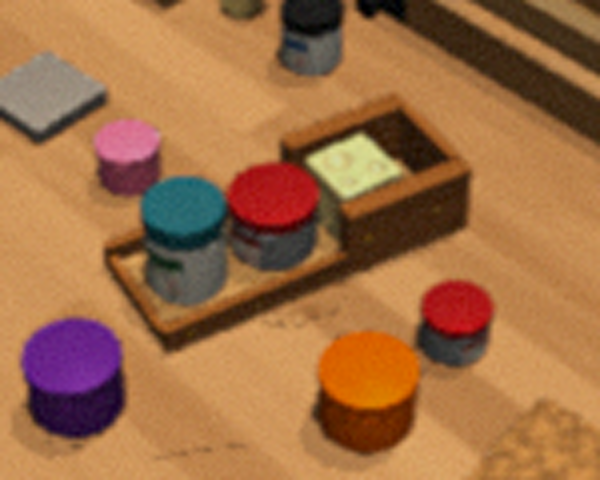

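View pics/c_side.png

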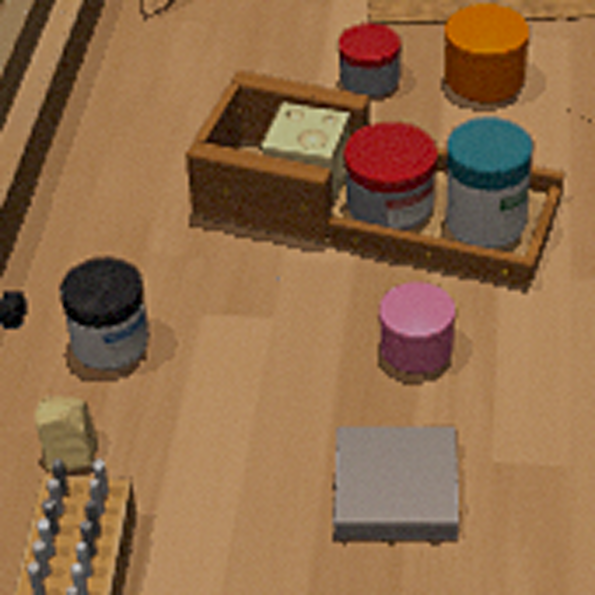

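The crops confirm it: the wide pot is the big red lid beside the cube, and the tall teal pot is in front. I'll move the wrist over the caddy for a closer measurement.

Emit:
{"op": "arm_command", "data": {"moves": [[[-30,-24,0],0],[[-30,-24,0],0],[[-30,-24,0],0],[[-30,-24,0],0],[[-30,-24,0],0],[[-30,-24,0],0],[[-30,-24,0],0],[[-30,-24,0],0],[[-30,-24,0],0],[[-30,-24,0],0],[[-30,-24,0],0],[[-30,-24,0],0],[[-30,-24,0],0],[[-30,-24,0],0],[[-30,-24,0],0],[[-36,-45,0],0],[[0,0,0],-0.1],[[0,0,0],0]], "grip": 91}}

```text
time: 2.4
tcp_pos: [0.5317, 0.0418, 0.2387]
orientation: [0.123, 0.992, 0.0, -0.0]
wrist_force: [1.1, 0.3, -1.5]
finger_gap: 0.0907
finger_force: 0.0
```

```bash
python3 - <<'E'
from h import *
s=arm.state(); print(s['time'],s['tcp_pos'],s['orientation'],s['wrist_force'])
p,d,K,E=grab('wrist'); cv2.imwrite('pics/w1.png',p); np.savez('w10.npz',p=p,d=d,K=K,E=E); print((d>0).mean())
E
```

```text
2.4 [0.53172602 0.04183614 0.23869818] [ 1.23301580e-01  9.92369210e-01  3.42096709e-05 -2.63590585e-04] [ 1.13604173  0.26117533 -1.50595423]
0.9768015543619791
```

View pics/w1.png

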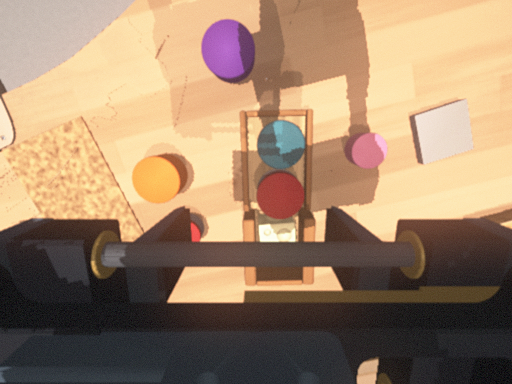

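The wrist view shows the teal lid (281,145), red lid (280,195), cube (278,232, partly hidden), plate (443,132), pink decoy (368,150) and orange decoy (156,179).

```bash
python3 - <<'E'
from h import *
for n in ['w1','scene','side']:
    f=np.load(n+'0.npz'); p,d,K,E=f['p'],f['d'],f['K'],f['E']
    P=pts(d,K,E); hsv=cv2.cvtColor(p,cv2.COLOR_BGR2HSV).astype(int); H,S,V=hsv[...,0],hsv[...,1],hsv[...,2]
    X,Y,Z=P[...,0],P[...,1],P[...,2]
    def rep(k,m,ztop):
        m=m.astype(np.uint8); c,l,st,ce=cv2.connectedComponentsWithStats(m)
        if c<2: return
        i=1+np.argmax(st[1:,4]); q=P[l==i]; zm=np.median(q[:,2])
        # ray-cast the contour on the measured top plane
        cn=max(cv2.findContours((l==i).astype(np.uint8),cv2.RETR_EXTERNAL,cv2.CHAIN_APPROX_NONE)[0],key=len)[:,0]
        R=np.array([ray(*c,ztop,K,E)[:2] for c in cn])*1000
        (cx,cy),(w,h),a=cv2.minAreaRect(R.astype(np.float32)); (ex,ey),r=cv2.minEnclosingCircle(R.astype(np.float32))
        print(n,k,'zmed %.4f'%zm,'rect',np.round([cx,cy,w,h,a],1),'circ',np.round([ex,ey,r],1))
    near=(X>.4)&(X<.75)&(Y>0)&(Y<.14)
    rep('tall',near&(H>80)&(H<105)&(S>90)&(Z>.071),.076)
    rep('wide',near&((H<4)|(H>174))&(S>120)&(Z>.049)&(Z<.065),.054)
    rep('cube',near&(Z>.048)&(Z<.06)&(H>18)&(H<45)&(S<140)&(X>.575)&(V>120),.054)
    rep('plate',(Z>.010)&(Z<.02)&(S<60)&(Y>.24)&(Y<.36)&(X>.45)&(X<.62),.015)
    rep('orange',(H>5)&(H<14)&(S>200)&(Z>.035)&(X<.75)&(Y<0),.05)
    rep('pink',(H>155)&(H<174)&(S>80)&(Z>.025)&(Y>.1),.037)
    cork=(abs(Z)<.01)&(Y<-.12)&(Y>-.32)&(X>.36)&(X<.64)
    # caddy walls: 14..24 mm high outside bay / 56 bay
    w=near&(Z>.016)&(Z<.026)&(H<22)
    c=near&(Z>.05)&(Z<.06)&(H<18)&(S>120)&(X>.58)
    if c.sum()>20: print(n,'bay',np.round(cv2.minAreaRect((P[c][:,:2]*1000).astype(np.float32))[0:3][0],1),np.round(cv2.minAreaRect((P[c][:,:2]*1000).astype(np.float32))[1],1),cv2.minAreaRect((P[c][:,:2]*1000).astype(np.float32))[2], c.sum())
    allc=near&(Z>.012)&(H<22)&(Z<.06)
    r=cv2.minAreaRect((P[allc][:,:2]*1000).astype(np.float32)); print(n,'caddy',np.round(r[0]),np.round(r[1]),round(r[2],1))
    print(n,'lane floor z',np.median(Z[near&(Z>.003)&(Z<.01)]) , 'bench z', np.median(Z[(X>.4)&(X<.6)&(Y>.13)&(Y<.2)]))
E
```

```text
w1 tall zmed 0.3336 rect [880.1 319.7   0.    4.1  45.7] circ [880.1 319.7   2. ]
w1 wide zmed 0.0541 rect [555.4  65.1  59.   57.9  18.3] circ [555.2  65.1  30.3]
w1 cube zmed 0.0536 rect [602.7  50.1  48.1  24.1  75.8] circ [604.1  49.8  26.3]
w1 plate zmed 0.0150 rect [534.1 300.   68.4  68.7   4.3] circ [534.4 300.   47. ]
w1 pink zmed 0.0363 rect [5.245e+02 2.016e+02 3.000e+00 5.000e-01 1.750e+01] circ [524.4 201.8   1.5]
w1 bay [628.6  46.7] [ 94.7 108.7] 79.484375 1205
w1 caddy [546.  66.] [107. 280.] 81.8
w1 lane floor z 0.006171530027610755 bench z -0.0005893700101993471
scene tall zmed 0.0749 rect [487.1  72.3  52.8  49.1  49.2] circ [485.9  74.1  28.5]
scene wide zmed 0.0527 rect [553.8  60.3  58.6  58.6  46.8] circ [554.2  59.2  32.2]
scene cube zmed 0.0522 rect [612.7  43.9  49.6  49.3  80.7] circ [612.8  43.5  32. ]
scene plate zmed 0.0135 rect [530.9 294.4  67.4  71.5   4.3] circ [531.7 295.   44.2]
scene orange zmed 0.0456 rect [492.5 -92.5  66.   57.1  47. ] circ [492.8 -92.   34.3]
scene pink zmed 0.0345 rect [521.9 180.6  52.2  39.6  50.9] circ [520.8 182.3  27.2]
scene bay [627.7  45.4] [ 98.1 107.8] 78.18282318115234 331
scene caddy [546.  64.] [109. 278.] 81.4
scene lane floor z 0.005649852948366396 bench z -0.5230861472729036
side tall zmed 0.0753 rect [491.9  85.8  54.8  51.7  60.9] circ [491.2  86.   28.2]
side wide zmed 0.0534 rect [556.5  70.6  59.8  60.5   4.5] circ [556.2  70.9  32. ]
side cube zmed 0.0531 rect [614.3  51.5  49.8  47.2  80.2] circ [614.5  51.6  33.1]
side plate zmed 0.0143 rect [534.  305.8  68.   71.6   4.2] circ [534.4 303.9  47.3]
side orange zmed 0.0409 rect [486.1 -46.5  41.3  14.1  29.5] circ [488.7 -51.1  20.7]
side pink zmed 0.0351 rect [529.  200.4  42.4  52.5   4.5] circ [529.8 200.4  27.2]
side bay [628.4  49.3] [ 99.6 107.9] 78.49726867675781 511
side caddy [566.  63.] [101. 236.] 77.4
side lane floor z 0.006103339382614481 bench z -0.0012653349441157924
```

Emit:
{"op": "arm_command", "data": {"moves": [[[0,0,0],-0.04],[[24,14,0],0],[[24.5,14,0],0],[[0,0,25],0],[[0,0,25],0],[[0,0,25],0],[[0,0,25],0],[[0,0,25],0],[[0,0,20],0],[[0,0,14],0],[[0,0,10],0],[[0,0,0],0],[[0,0,0],0]]}}

```text
time: 4.08
tcp_pos: [0.4903, 0.0796, 0.0704]
orientation: [0.103, 0.995, 0.0, 0.0]
wrist_force: [0.3, 0.3, -0.4]
finger_gap: 0.0911
finger_force: 0.0
```

```bash
python3 - <<'E'
from h import *
for n in ['scene','wrist']:
    p,d,K,E=grab(n); cv2.imwrite(f'pics/{n}2.png',p)
p=cv2.imread('pics/scene2.png'); w=cv2.imread('pics/wrist2.png')
cv2.imwrite('pics/a2.png',np.hstack([cv2.resize(p[110:260,170:345],(400,343)),cv2.resize(w,(400,300))[:, :].copy() if 0 else cv2.copyMakeBorder(cv2.resize(w,(400,300)),0,43,0,0,0)]))
E
```

```text
(no output)
```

View pics/a2.png

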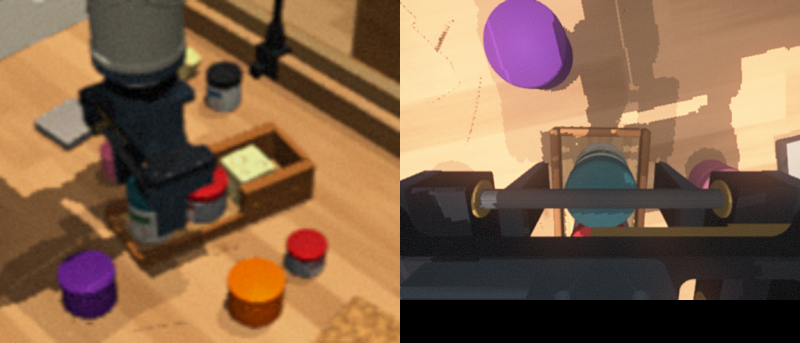

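The teal lid sits centred between the fingers (wrist half, ~600,190). I'll close and lift.

Emit:
{"op": "arm_command", "data": {"moves": [[[0,0,0],0],[[0,0,0],0],[[0,0,0],0],[[0,0,0],0],[[0,0,0],0],[[0,0,0],0],[[0,0,-5],0],[[0,0,-10],0],[[0,0,-15],0],[[0,0,-20],0],[[0,0,-20],0],[[0,0,-20],0],[[0,0,-10],0],[[0,0,0],0]], "grip": 50}}

```text
time: 5.92
tcp_pos: [0.4903, 0.0796, 0.1705]
orientation: [0.103, 0.995, 0.0, 0.001]
wrist_force: [0.1, -0.1, -1.8]
finger_gap: 0.055
finger_force: 30.0
```

```bash
python3 - <<'E'
from h import *
# mat: cork texture mask -> outline on z=.003 in scene and side
for n in ['scene','side']:
    f=np.load(n+'0.npz'); p,d,K,E=f['p'],f['d'],f['K'],f['E']; P=pts(d,K,E)
    hsv=cv2.cvtColor(p,cv2.COLOR_BGR2HSV).astype(int); X,Y=P[...,0],P[...,1]
    reg=(X>.34)&(X<.66)&(Y<-.11)&(Y>-.35)&(abs(P[...,2])<.015)
    m=(reg&(hsv[...,1]>125)).astype(np.uint8)
    m=cv2.morphologyEx(m,cv2.MORPH_CLOSE,np.ones((5,5),np.uint8)); m=cv2.morphologyEx(m,cv2.MORPH_OPEN,np.ones((7,7),np.uint8))
    cn=max(cv2.findContours(m,0,1)[0],key=cv2.contourArea)[:,0]
    R=np.array([ray(*c,.003,K,E)[:2] for c in cn])*1000; r=cv2.minAreaRect(R.astype(np.float32)); print(n,np.round(r[0]),np.round(r[1]),r[2])
E
```

```text
scene [ 497. -227.] [247. 320.] 89.95471954345703
side [ 510. -223.] [300. 241.] 1.0538461208343506
```

Gripped (gap 55 mm). From the corners, the mat centre is about (0.498, -0.222). The tall pot goes to (0.453, -0.226).

Emit:
{"op": "arm_command", "data": {"moves": [[[0,-10,0],0],[[-2,-20,0],0],[[-2,-25,0],0],[[-2,-30,0],0],[[-3,-30,0],0],[[-3,-30,0],0],[[-3,-30,0],0],[[-3,-30,0],0],[[-3,-30,0],0],[[-3,-30,0],0],[[-2,-22,0],0],[[0,-12,0],0],[[0,-8,0],0],[[0,0,20],0],[[0,0,25],0],[[0,0,25],0],[[0,0,17],0],[[0,0,10],0],[[0,0,5],0],[[0,0,0],0]]}}

```text
time: 8.43
tcp_pos: [0.4528, -0.2262, 0.068]
orientation: [0.103, 0.995, -0.0, 0.0]
wrist_force: [-0.2, 0.3, -0.4]
finger_gap: 0.0551
finger_force: 30.0
```

```bash
python3 - <<'E'
from h import *
print(arm.state()['wrist_force'],arm.state()['tcp_pos'])
p,d,K,E=grab('scene'); q,_,_,_=grab('side')
cv2.imwrite('pics/a3.png',np.hstack([cv2.resize(p[190:340,230:405],(400,343)),cv2.resize(q[80:200,220:360],(400,343))]))
E
```

```text
[-0.16071825  0.32173225 -0.3777721 ] [ 0.4528289  -0.22620342  0.0680123 ]
```

View pics/a3.png

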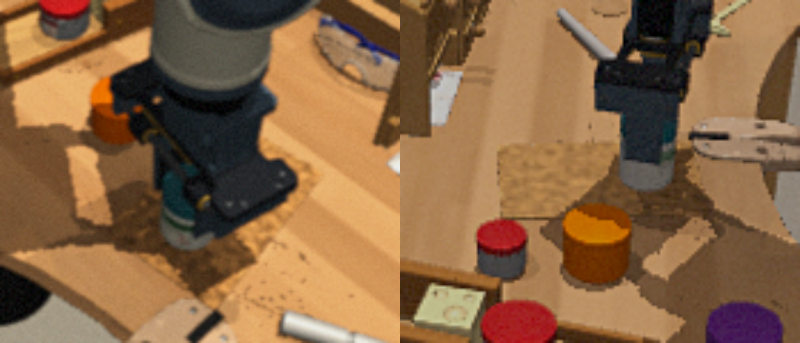

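Scene half shows the tall pot standing on the mat (180,240); the wrist load has gone. I'll open, rise and go to the wide pot.

Emit:
{"op": "arm_command", "data": {"moves": [[[0,0,0],0],[[0,0,0],0],[[0,0,0],0],[[0,0,0],0],[[0,0,-15],0],[[0,0,-30],0],[[0,0,-30],0],[[0,0,-30],0],[[-2,15,0],0],[[-4,30,0],0],[[-4,30,0],0],[[-5,36,0],0],[[-5,36,0],0],[[-5,36,0],0],[[-5,36,0],0],[[-5,36,0],0],[[-3,25,0],0],[[-2.5,16,0],0],[[0,10,0],0],[[0,0,0],0]], "grip": 91}}

```text
time: 11.02
tcp_pos: [0.5547, 0.0652, 0.1728]
orientation: [0.103, 0.995, -0.0, -0.0]
wrist_force: [0.1, 0.5, 0.7]
finger_gap: 0.091
finger_force: 0.0
```

Emit:
{"op": "arm_command", "data": {"moves": [[[0,0,15],0],[[0,0,30],0],[[0,0,30],0],[[0,0,20],0],[[0,0,0],0],[[0,0,0],0]]}}

```text
time: 11.78
tcp_pos: [0.5551, 0.0646, 0.0782]
orientation: [0.103, 0.995, 0.0, 0.0]
wrist_force: [1.3, -0.1, 0.5]
finger_gap: 0.0908
finger_force: 0.0
```

```bash
python3 - <<'E'
from h import *
p,d,K,E=grab('scene'); q,_,_,_=grab('wrist')
cv2.imwrite('pics/a4.png',np.hstack([cv2.resize(p[140:340,190:410],(400,364)),cv2.copyMakeBorder(cv2.resize(q,(400,300)),0,64,0,0,0)]))
E
```

```text
(no output)
```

View pics/a4.png

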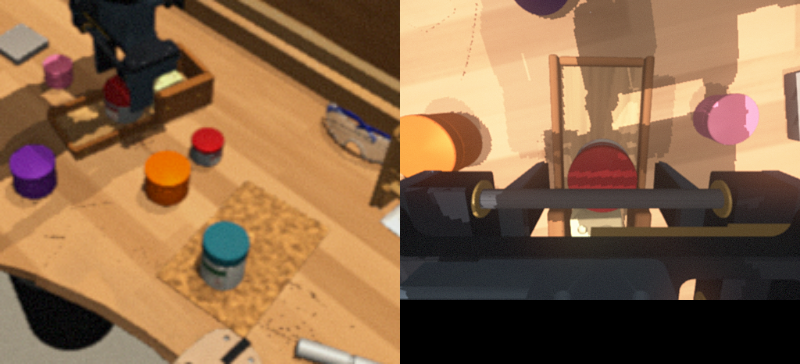

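The tall pot stands on the mat at (224,250); the red lid is centred at (603,180). I'll descend, grip and lift.

Emit:
{"op": "arm_command", "data": {"moves": [[[0,0,10],0],[[0,0,10],0],[[0,0,5.5],0],[[0,0,0],0],[[0,0,0],0]]}}

```text
time: 12.5
tcp_pos: [0.555, 0.065, 0.0525]
orientation: [0.103, 0.995, -0.0, 0.0]
wrist_force: [0.3, -0.1, 0.2]
finger_gap: 0.0907
finger_force: 0.0
```

Emit:
{"op": "arm_command", "data": {"moves": [[[0,0,0],0],[[0,0,0],0],[[0,0,0],0],[[0,0,0],0],[[0,0,0],0],[[0,0,-5],0],[[0,0,-10],0],[[0,0,-15],0],[[0,0,-20],0],[[0,0,-20],0],[[0,0,-20],0],[[0,0,-10],0],[[0,0,0],0]], "grip": 55}}

```text
time: 14.12
tcp_pos: [0.5552, 0.065, 0.1532]
orientation: [0.103, 0.995, 0.0, 0.001]
wrist_force: [0.0, -0.6, -1.9]
finger_gap: 0.0612
finger_force: 30.0
```

Emit:
{"op": "arm_command", "data": {"moves": [[[-2,-10,0],0],[[-3,-20,0],0],[[-4,-25,0],0],[[-5,-30,0],0],[[-5,-30,0],0],[[-5,-30,0],0],[[-5,-30,0],0],[[-5,-30,0],0],[[-5,-26,0],0],[[-5,-22,0],0],[[-3,-15,0],0],[[-1,-11,0],0],[[0,0,0],0],[[0,0,20],0],[[0,0,25],0],[[0,0,25],0],[[0,0,18],0],[[0,0,10],0],[[0,0,5],0],[[0,0,0],0]]}}

```text
time: 16.62
tcp_pos: [0.5452, -0.2178, 0.0498]
orientation: [0.103, 0.995, -0.0, 0.0]
wrist_force: [0.0, 0.9, -1.0]
finger_gap: 0.0611
finger_force: 30.0
```

Emit:
{"op": "arm_command", "data": {"moves": [[[0,0,0],0],[[0,0,0],0],[[0,0,0],0],[[0,0,0],0],[[0,0,-15],0],[[0,0,-30],0],[[0,0,-30],0],[[0,0,-30],0],[[0,0,-30],0],[[0,0,-30],0],[[0,0,0],0]], "grip": 91}}

```text
time: 18.0
tcp_pos: [0.5459, -0.2184, 0.2176]
orientation: [0.103, 0.995, -0.001, 0.002]
wrist_force: [0.2, 0.9, -0.5]
finger_gap: 0.0909
finger_force: 0.0
```

Emit:
{"op": "arm_command", "data": {"moves": [[[-1,10,0],0],[[-3,22,0],0.1],[[0,0,0],0.174],[[0,0,0],0.174],[[0,0,0],0.174],[[0,0,0],0.174],[[0,0,0],0.174],[[0,0,0],0.174],[[0,0,0],0.174],[[0,0,0],0.174],[[0,0,0],0.08],[[22,3,0],0],[[30,4,0],0],[[30,4,0],0],[[30,4,0],0],[[30,4,0],0],[[23,3,0],0],[[11,0,0],0],[[0,0,0],0]]}}

```text
time: 20.38
tcp_pos: [0.6127, -0.0191, 0.2139]
orientation: [0.776, 0.631, -0.0, -0.0]
wrist_force: [0.5, -0.8, 0.2]
finger_gap: 0.0907
finger_force: 0.0
```

```bash
python3 - <<'E'
from h import *
s=arm.state(); print(s['tcp_pos'],s['orientation'],s['joint_pos'].round(2))
p,d,K,E=grab('wrist'); np.savez('w30.npz',p=p,d=d,K=K,E=E); q,_,_,_=grab('scene')
cv2.imwrite('pics/a5.png',np.hstack([cv2.resize(q[140:340,190:410],(400,364)),cv2.copyMakeBorder(cv2.resize(p,(400,300)),0,64,0,0,0)]))
E
```

```text
[ 0.61267024 -0.01910324  0.2139214 ] [ 7.76052912e-01  6.30667567e-01 -4.06864252e-04 -3.63453798e-04] [-0.13  0.5   1.41 -0.    1.23  0.08]
```

View pics/a5.png

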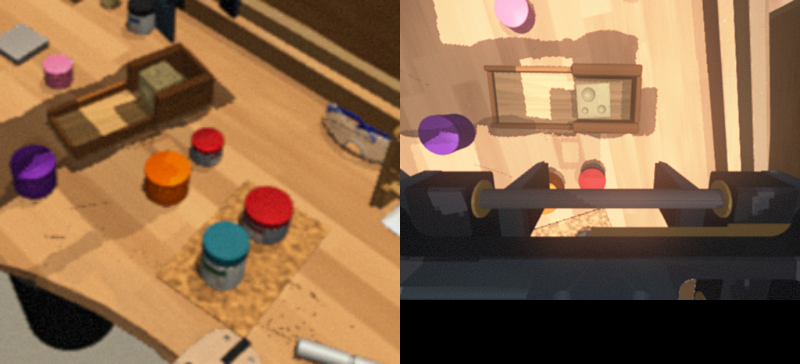

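Both pots stand on the mat (scene half 225,250 and 268,210). The cube is fully visible at wrist pixel ~(249,125), caddy bay around it.

```bash
python3 - <<'E'
from h import *
f=np.load('w30.npz'); p,d,K,E=f['p'],f['d'],f['K'],f['E']; P=pts(d,K,E)
hsv=cv2.cvtColor(p,cv2.COLOR_BGR2HSV).astype(int); H,S,V=[hsv[...,i] for i in range(3)]
print('cube px',hsv[120:130,240:256].reshape(-1,3).mean(0),P[125,249],'wall',hsv[84,250:270].mean(0))
X,Y,Z=[P[...,i] for i in range(3)]
near=(X>.45)&(X<.72)&(Y>-.02)&(Y<.14)
def rep(k,m,z):
    m=cv2.morphologyEx(m.astype(np.uint8),cv2.MORPH_OPEN,np.ones((3,3),np.uint8)); c,l,st,ce=cv2.connectedComponentsWithStats(m); i=1+np.argmax(st[1:,4])
    cn=max(cv2.findContours((l==i).astype(np.uint8),0,1)[0],key=cv2.contourArea)[:,0]
    R=np.array([ray(*c,z,K,E)[:2] for c in cn])*1000; r=cv2.minAreaRect(R.astype(np.float32)); print(k,st[i],'z',np.median(P[l==i][:,2]).round(4),np.round(r[0],1),np.round(r[1],1),round(r[2],1))
rep('cube',near&(Z>.048)&(Z<.058)&(H>18),.054)
rep('bay',near&(Z>.048)&(Z<.06),.056)
b=near&(Z>.051)&(Z<.061)
rep('caddy',near&(Z>.010)&(Z<.06),.03)
E
```

```text
cube px [ 19.3125  85.6625 219.75  ] [0.6176823  0.05108726 0.0530615 ] wall [ 12.1  140.3  160.95]
cube [230 107  38  43 896] z 0.0543 [616.2  47.7] [45.3 41.6] 78.7
bay [ 219   81   91   90 3139] z 0.0559 [633.3  45.5] [95.1 96.9] 77.7
caddy [ 107   81  203   90 5817] z 0.0539 [570.2  59.8] [103.2 235.1] 77.3
```

Emit:
{"op": "arm_command", "data": {"moves": [[[16,-3,0],0],[[25,-5,0],0],[[25,-4,0],0],[[0,0,20],0],[[0,0,30],0],[[0,0,30],0],[[0,0,30],0],[[0,0,14],0],[[0,0,0],0],[[0,0,0],0]], "grip": 73}}

```text
time: 21.72
tcp_pos: [0.6155, 0.0474, 0.0915]
orientation: [0.776, 0.63, 0.001, 0.0]
wrist_force: [0.1, 0.3, -0.1]
finger_gap: 0.0734
finger_force: 0.0
```

```bash
python3 - <<'E'
from h import *
p,d,K,E=grab('wrist'); q,_,_,_=grab('side')
cv2.imwrite('pics/a6.png',np.hstack([cv2.resize(q[130:240,180:320],(440,346)),cv2.copyMakeBorder(cv2.resize(p[60:,120:400],(360,346)),0,0,0,0,0)]))
E
```

```text
(no output)
```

View pics/a6.png

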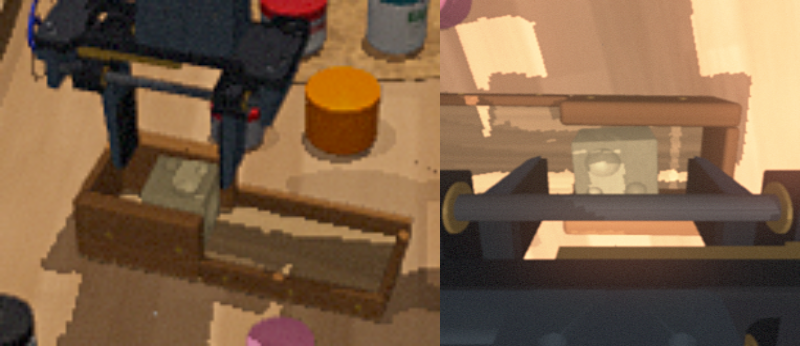

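The cube (615,165) lies midway between the fingers, with the back finger inside the bay wall. I'll descend and grip.

Emit:
{"op": "arm_command", "data": {"moves": [[[0,0,10],0],[[0,0,15],0],[[0,0,15],0],[[0,0,10],0],[[0,0,3],0],[[0,0,0],0],[[0,0,0],0]]}}

```text
time: 22.7
tcp_pos: [0.6152, 0.0474, 0.0378]
orientation: [0.776, 0.63, 0.0, 0.0]
wrist_force: [-0.5, 0.0, -0.8]
finger_gap: 0.073
finger_force: 0.0
```

Emit:
{"op": "arm_command", "data": {"moves": [[[0,0,0],0],[[0,0,0],0],[[0,0,0],0],[[0,0,0],0],[[0,0,0],0],[[0,0,0],0],[[0,0,-4],0],[[0,0,-6],0],[[0,0,-10],0],[[0,0,0],0],[[0,0,0],0]], "grip": 40}}

```text
time: 24.08
tcp_pos: [0.6149, 0.0474, 0.0575]
orientation: [0.776, 0.63, 0.0, 0.0]
wrist_force: [0.3, -0.1, -6.8]
finger_gap: 0.0485
finger_force: 29.4
```

Emit:
{"op": "arm_command", "data": {"moves": [[[0,0,-15],0],[[0,0,-20],0],[[0,0,-20],0],[[0,0,-20],0],[[0,0,-15],0],[[10,-6,0],0],[[20,-12,0],0],[[25,-14,0],0],[[25,-14,0],0],[[25,-14,0],0],[[25,-14,0],0],[[25,-14,0],0],[[25,-14,0],0],[[23,-13,0],0],[[17,-10,0],0],[[11,-6,0],0],[[0,0,0],-0.1],[[0,0,0],-0.1],[[0,0,0],-0.08],[[0,0,0],0]]}}

```text
time: 26.58
tcp_pos: [0.534, 0.3003, 0.1472]
orientation: [0.681, 0.732, -0.0, -0.0]
wrist_force: [-0.6, 0.8, -8.2]
finger_gap: 0.0487
finger_force: 29.4
```

```bash
python3 - <<'E'
from h import *
s=arm.state();print(s['tcp_pos'],s['orientation'])
f=np.load('w30.npz'); K0=f['K']
p,d,K,E=grab('wrist'); P=pts(d,K,E); q,_,_,_=grab('side')
cv2.imwrite('pics/a7.png',np.hstack([cv2.resize(q[180:320,190:340],(400,373)),cv2.copyMakeBorder(cv2.resize(p,(400,300)),0,73,0,0,0)]))
E
```

```text
[0.53402928 0.30028401 0.14724113] [ 6.81083953e-01  7.32205310e-01 -1.78574688e-04 -2.91554317e-05]
```

View pics/a7.png

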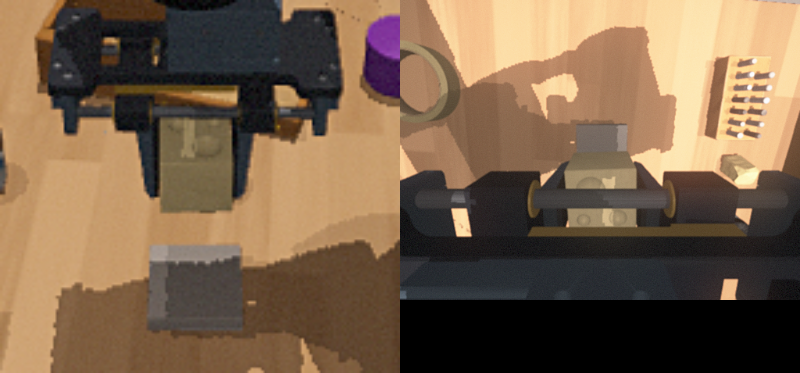

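The cube hangs squarely above the plate (side half 195,285). I'll lower it, release and rise.

Emit:
{"op": "arm_command", "data": {"moves": [[[0,0,12],0],[[0,0,20],0],[[0,0,20],0],[[0,0,20],0],[[0,0,14],0],[[0,0,8],0],[[0,0,4],0],[[0,0,2],0],[[0,0,0],0],[[0,0,0],0]]}}

```text
time: 27.92
tcp_pos: [0.5344, 0.3005, 0.0478]
orientation: [0.681, 0.732, 0.0, 0.0]
wrist_force: [0.3, -0.4, -7.3]
finger_gap: 0.0483
finger_force: 29.4
```

Emit:
{"op": "arm_command", "data": {"moves": [[[0,0,0],0],[[0,0,0],0],[[0,0,0],0],[[0,0,0],0],[[0,0,-5],0],[[0,0,-20],0],[[0,0,-30],0],[[0,0,-30],0],[[0,0,-30],0],[[0,0,-10],0],[[0,0,0],0]], "grip": 85}}

```text
time: 29.3
tcp_pos: [0.5342, 0.3004, 0.1726]
orientation: [0.681, 0.732, 0.0, 0.0]
wrist_force: [-0.6, 0.1, -0.4]
finger_gap: 0.0848
finger_force: 0.0
```

```bash
cat > c.py <<'E'
from h import *
for n in ['scene','side']:
    p,d,K,E=grab(n); P=pts(d,K,E); X,Y,Z=[P[...,i] for i in range(3)]
    hsv=cv2.cvtColor(p,cv2.COLOR_BGR2HSV).astype(int); H,S,V=[hsv[...,i] for i in range(3)]
    def rep(k,m,z):
        c,l,st,ce=cv2.connectedComponentsWithStats(m.astype(np.uint8))
        if c<2: print(n,k,'-'); return
        i=1+np.argmax(st[1:,4]); cn=max(cv2.findContours((l==i).astype(np.uint8),0,1)[0],key=cv2.contourArea)[:,0]
        R=np.array([ray(*c,z,K,E)[:2] for c in cn])*1000; r=cv2.minAreaRect(R.astype(np.float32)); print(n,k,'z',np.median(P[l==i][:,2]).round(4),np.round(r[0],1),np.round(r[1],1),round(r[2],1))
    rep('cube',(abs(X-.534)<.06)&(abs(Y-.3)<.06)&(Z>.055)&(Z<.075),.063)
    for w,ym in (('mat',Y<-.12),('caddy',(Y>0)&(Y<.14))):
        a=ym&(X>.4)&(X<.65)
        rep('tall '+w,a&(H>80)&(H<105)&(S>90)&(Z>.06)&(Z<.085),.073 if w=='mat' else .076)
        rep('wide '+w,a&((H<4)|(H>174))&(S>120)&(Z>.04)&(Z<.065),.051 if w=='mat' else .054)
E
python3 c.py
```

```text
scene cube z 0.0607 [530.9 292.3] [53.1 55.3] 6.3
scene tall mat z 0.0718 [ 449.8 -231.9] [59.3 51. ] 43.4
scene wide mat z 0.0498 [ 541.4 -222.7] [64.2 56.5] 41.1
scene tall caddy -
scene wide caddy -
side cube z 0.0616 [533.6 306.4] [46.3 51.7] 4.5
side tall mat z 0.0716 [ 454.9 -212.8] [73.8 50.4] 85.3
side wide mat -
side tall caddy -
side wide caddy -
```

Emit:
{"op": "arm_command", "data": {"moves": [[[-17,-2,0],0],[[-40,-2,0],0],[[-40,-2,0],0],[[-40,-2,0],0],[[-40,-2,0],0],[[-40,-2,0],0],[[-40,-2,0],0],[[-40,-2,0],0],[[-40,-2,0],0],[[-40,-2,0],0],[[-40,-2,0],0],[[-40,-2,0],0],[[-30,-2,0],0],[[-20,-0.5,0],0],[[-10,0,0],0],[[0,0,0],0]], "grip": 91}}

```text
time: 31.4
tcp_pos: [0.5453, -0.2172, 0.1722]
orientation: [0.681, 0.732, -0.0, -0.0]
wrist_force: [0.1, 0.2, 0.8]
finger_gap: 0.0912
finger_force: 0.0
```

Emit:
{"op": "arm_command", "data": {"moves": [[[0,0,0],-0.16],[[0,0,0],-0.16],[[0,0,0],-0.16],[[0,0,0],-0.16],[[0,0,0],-0.16],[[0,0,0],-0.16],[[0,0,0],-0.16],[[0,0,0],-0.17],[[0,0,0],0],[[0,0,0],0]]}}

```text
time: 32.65
tcp_pos: [0.5454, -0.2166, 0.1724]
orientation: [0.105, 0.994, 0.0, -0.0]
wrist_force: [0.4, 0.3, -0.7]
finger_gap: 0.0908
finger_force: 0.0
```

```bash
python3 - <<'E'
from h import *
s=arm.state();print(s['tcp_pos'],s['orientation'])
p,d,K,E=grab('wrist'); q,_,_,_=grab('scene')
cv2.imwrite('pics/a8.png',np.hstack([cv2.resize(q[130:340,180:410],(400,365)),cv2.copyMakeBorder(cv2.resize(p,(400,300)),0,65,0,0,0)]))
E
```

```text
[ 0.54543768 -0.21658078  0.17243615] [ 1.05385521e-01  9.94431438e-01  5.84562899e-05 -5.62970641e-05]
```

View pics/a8.png

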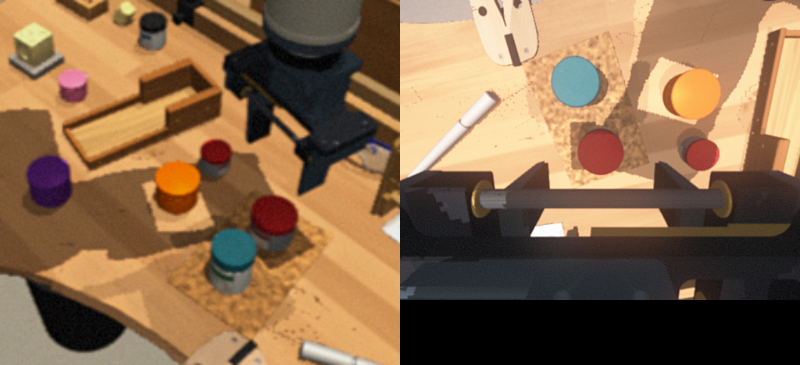

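The cube sits on the plate (33,50), both pots are on the mat and the red lid is centred. I'll descend to the same grasp height and take the wide pot.

Emit:
{"op": "arm_command", "data": {"moves": [[[0,0,20],0],[[0,0,30],0],[[0,0,30],0],[[0,0,25],0],[[0,0,12],0],[[0,0,5.5],0],[[0,0,0],0],[[0,0,0],0]]}}

```text
time: 33.75
tcp_pos: [0.5458, -0.2174, 0.0507]
orientation: [0.104, 0.995, -0.0, 0.001]
wrist_force: [-0.3, -0.4, -0.8]
finger_gap: 0.0913
finger_force: 0.0
```

Emit:
{"op": "arm_command", "data": {"moves": [[[0,0,0],0],[[0,0,0],0],[[0,0,0],0],[[0,0,0],0],[[0,0,0],0],[[0,0,-5],0],[[0,0,-10],0],[[0,0,-20],0],[[0,0,-25],0],[[0,0,-25],0],[[0,0,-15],0],[[0,0,0],0]], "grip": 55}}

```text
time: 35.25
tcp_pos: [0.5459, -0.2174, 0.1509]
orientation: [0.104, 0.995, -0.0, 0.001]
wrist_force: [-0.7, 0.3, -2.7]
finger_gap: 0.061
finger_force: 30.0
```

Emit:
{"op": "arm_command", "data": {"moves": [[[2,10,0],0],[[4,22,0],0],[[5,30,0],0],[[5,30,0],0],[[6,32,0],0],[[6,32,0],0],[[6,32,0],0],[[5,30,0],0],[[5,25,0],0],[[3.5,18,0],0],[[2,11,0],0],[[0,6,0],0],[[0,0,0],0],[[0,0,15],0],[[0,0,20],0],[[0,0,15],0],[[0,0,0],0]]}}

```text
time: 37.38
tcp_pos: [0.5535, 0.0647, 0.0985]
orientation: [0.104, 0.995, -0.0, -0.001]
wrist_force: [-0.0, 0.2, -0.7]
finger_gap: 0.0609
finger_force: 30.0
```

Emit:
{"op": "arm_command", "data": {"moves": [[[0,0,12],0],[[0,0,12],0],[[0,0,12],0],[[0,0,7],0],[[0,0,3.5],0],[[0,0,0],0],[[0,0,0],0]]}}

```text
time: 38.25
tcp_pos: [0.5545, 0.0651, 0.0536]
orientation: [0.104, 0.995, 0.0, 0.0]
wrist_force: [-0.7, 0.0, -1.1]
finger_gap: 0.0612
finger_force: 30.0
```

Emit:
{"op": "arm_command", "data": {"moves": [[[0,0,0],0],[[0,0,0],0],[[0,0,0],0],[[0,0,0],0],[[0,0,-15],0],[[0,0,-35],0],[[0,0,-35],0],[[0,0,-35],0],[[2,-15,0],0],[[5,-35,0],0],[[5,-40,0],0],[[5,-40,0],0],[[5,-40,0],0],[[5,-40,0],0],[[5,-40,0],0],[[4,-26,0],0],[[3,-20,0],0],[[0,-10,0],0],[[0,0,0],0],[[0,0,0],0]], "grip": 91}}

```text
time: 40.75
tcp_pos: [0.4531, -0.2257, 0.1734]
orientation: [0.104, 0.995, 0.0, -0.0]
wrist_force: [-0.7, 0.2, 0.2]
finger_gap: 0.0913
finger_force: 0.0
```

```bash
python3 c.py; python3 -c "
from h import *;s=arm.state();print(s['tcp_pos'],s['orientation'])"
```

```text
scene cube z 0.0606 [531.4 292.8] [52.2 54.3] 5.3
scene tall mat z 0.0718 [ 448.9 -231.1] [59.  48.7] 43.4
scene wide mat -
scene tall caddy -
scene wide caddy z 0.0526 [550.2  58.6] [66.1 56. ] 46.8
side cube z 0.0618 [533.6 306.4] [46.3 51.7] 4.5
side tall mat z 0.0717 [ 455.  -211.9] [71.1 50.4] 85.3
side wide mat -
side tall caddy -
side wide caddy z 0.053 [555.1  73.9] [57.8 67.2] 4.5
[ 0.45319945 -0.22565944  0.17339872] [ 1.03302804e-01  9.94649948e-01  8.11804058e-05 -6.79497062e-05]
```

Emit:
{"op": "arm_command", "data": {"moves": [[[0,0,20],0],[[0,0,30],0],[[0,0,25],0],[[0,0,17],0],[[0,0,9],0],[[0,0,4.5],0],[[0,0,0],0],[[0,0,0],0]]}}

```text
time: 41.85
tcp_pos: [0.4533, -0.2265, 0.0684]
orientation: [0.104, 0.995, -0.0, 0.0]
wrist_force: [-0.5, -0.1, 0.2]
finger_gap: 0.0913
finger_force: 0.0
```

Emit:
{"op": "arm_command", "data": {"moves": [[[0,0,0],0],[[0,0,0],0],[[0,0,0],0],[[0,0,0],0],[[0,0,0],0],[[0,0,0],0],[[0,0,-5],0],[[0,0,-10],0],[[0,0,-20],0],[[0,0,-25],0],[[0,0,-25],0],[[0,0,-15],0],[[0,0,0],0]], "grip": 50}}

```text
time: 43.48
tcp_pos: [0.4536, -0.2266, 0.1693]
orientation: [0.104, 0.995, -0.001, 0.001]
wrist_force: [0.0, -0.7, -0.9]
finger_gap: 0.0549
finger_force: 30.0
```

Emit:
{"op": "arm_command", "data": {"moves": [[[1,10,0],0],[[2,22,0],0],[[3,30,0],0],[[3,34,0],0],[[3,36,0],0],[[3,36,0],0],[[3,36,0],0],[[3,34,0],0],[[3,28,0],0],[[2,20,0],0],[[1.5,13,0],0],[[0,8,0],0],[[0,0,0],0],[[0,0,15],0],[[0,0,20],0],[[0,0,15],0],[[0,0,0],0]]}}

```text
time: 45.6
tcp_pos: [0.4889, 0.0791, 0.1172]
orientation: [0.104, 0.995, -0.0, -0.001]
wrist_force: [-0.3, -0.4, -1.4]
finger_gap: 0.0553
finger_force: 30.0
```

Emit:
{"op": "arm_command", "data": {"moves": [[[0,0,12],0],[[0,0,12],0],[[0,0,12],0],[[0,0,7],0],[[0,0,4],0],[[0,0,0],0],[[0,0,0],0]]}}

```text
time: 46.48
tcp_pos: [0.4896, 0.0798, 0.071]
orientation: [0.104, 0.995, 0.0, 0.0]
wrist_force: [0.5, 0.3, -0.2]
finger_gap: 0.055
finger_force: 30.0
```

Emit:
{"op": "arm_command", "data": {"moves": [[[0,0,0],0],[[0,0,0],0],[[0,0,0],0],[[0,0,0],0],[[0,0,-15],0],[[0,0,-35],0],[[0,0,-35],0],[[0,0,-35],0],[[0,0,-35],0],[[0,-40,0],0],[[0,-50,0],0],[[0,-50,0],0],[[0,-40,0],0],[[0,0,0],0],[[0,0,0],0]], "grip": 91}}

```text
time: 48.35
tcp_pos: [0.4523, -0.0961, 0.2265]
orientation: [0.104, 0.995, 0.0, 0.0]
wrist_force: [0.5, -0.2, -0.7]
finger_gap: 0.0909
finger_force: 0.0
```

```bash
python3 c.py; python3 - <<'E'
from h import *
q,_,_,_=grab('scene'); p,_,_,_=grab('side')
cv2.imwrite('pics/a9.png',np.hstack([cv2.resize(q[130:340,180:410],(400,365)),cv2.resize(p[150:320,150:340],(400,365))]))
E
```

```text
scene cube z 0.0606 [531.1 292.3] [52.9 55.1] 5.4
scene tall mat -
scene wide mat -
scene tall caddy z 0.0743 [484.8  69.6] [60.3 49.1] 49.2
scene wide caddy z 0.0525 [547.4  55.6] [58. 56.] 46.8
side cube z 0.0617 [533.6 306.4] [46.3 51.7] 4.5
side tall mat z 0.0686 [  533.7 -1089.5] [83.1 44.9] 87.6
side wide mat -
side tall caddy z 0.0746 [491.3  92.9] [51.5 68.9] 0.9
side wide caddy z 0.053 [555.1  73.9] [57.9 67.2] 4.5
```

View pics/a9.png

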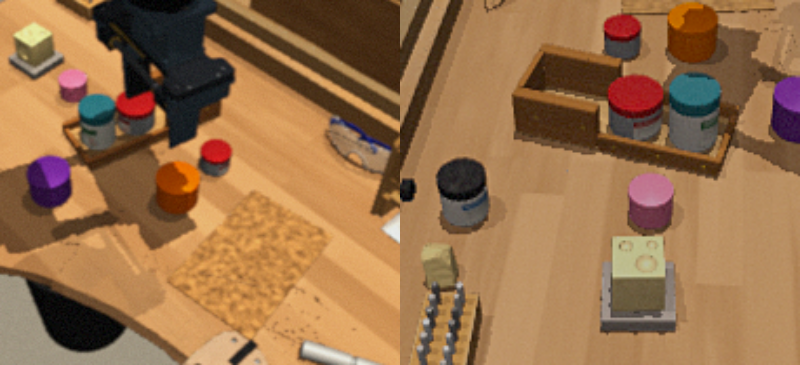

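Both pots stand upright in their old places, the cube is centred and square on the plate (side half 638,280), the small pot and wax are untouched, and the arm is clear.

```bash
python3 -c "
from station import finish_job; print(finish_job())"
```

```text
the job is handed in; nothing more can be done
None
```

The cube is on the steel plate, centred and square with the same side up, both pots are back where they stood in the caddy, and the job was handed in at about 49 s; no verdict was returned.

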